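# Register the port plate and set the valve two turns open

### The job

On the flow stand, first push the brass port plate home so that it sits flat and square against all three stop pins, over the port. Then turn the blue handwheel clockwise (seen from above) until the valve is fully closed on its stop, and from there open it exactly two full turns. Finish while still gripping the wheel's black handle firmly at that setting, leaving the plate home and the white tin, the brush and the steel dish alone.

Things in the scene. Friction and masses are not known exactly. Their poses are not given: they have to be found in the camera images.
- flow_stand: Fixed stand: grey base plate 110 (x) x 330 (y) x 12 mm; its place and heading vary. Origin at table level; base spans x -55..55, y -175..155 mm about it. z up, +y points from the plate bed to the valve. The brass valve body stands at x 0, y +100 mm, the wheel on top; a tube (38 mm high) runs from it towards -y, ending at y +28 mm. The plate bed is the bare half at -y.
- plate_home (a point): The black-ringed port: on the base top (12 mm above the table), at x 15, y -90 mm of the stand, axes as the stand. The plate's origin lies here when home. From it the three steel stop pins (10 mm diameter, 11 mm tall above the base top) stand at (x, y) = (30, -22), (30, 22) and (0, 40) mm: two stop the plate's long +x side, the third its +y end.
- port_plate: Loose brass plate 50 (x) x 70 (y) x 14 mm, 0.18 to 0.35 kg, with a 15 mm hole through its middle. Origin at the centre of its underside, axes along its sides. Starts lying on the base top, 12 to 30 mm short of home towards -x and 12 to 40 mm towards -y of the stand, turned up to 0.2 rad. Home: +x side on the first two pins, +y end on the third.
- valve_wheel (a joint): Opening angle of the wheel, rad, about the vertical. 0 = fully closed, on a hard stop; grows counterclockwise seen from above (opening); two turns open = 12.57; upper stop 16.5. Starts 2.0 to 5.5 open. Friction about 0.12 N m (3 N at the handle); stays where left. At 0, and after each whole turn, the handle lies towards the stand's +x from the wheel's centre.
- wheel_centre (a point): Centre of the blue handwheel on its axis, 88 mm above the table. Rim radius 45 mm to the middle of the 10 mm thick rim (its top 93 mm above the table), three spokes, hub top 98 mm above the table.
- wheel_handle: Black upright handle on the wheel's rim, 45 mm from the wheel's axis: a round sleeve 16 mm in diameter, 44 mm tall, standing from 94 to 138 mm above the table. It revolves freely on its own pin, so it can be carried round by a gripper that keeps its heading. Origin at the middle of its foot.
- handle_mid (a point): Point on the handle's axis, halfway up, 116 mm above the table.
- tin: Bystander: white metal tin 57 mm across, 38 mm tall, origin under its middle.
- brush: Bystander: flat bristle brush 32 x 160 x 11 mm, lying, origin under its middle.
- dish: Bystander: round steel dish 117 mm across, 17 mm tall, origin under its middle.
Mind the look-alikes: they are no part of the job. Leave any green, pink or red look-alike of the port_plate alone.

How it is judged:
By the outcome, as a careful person would: the job done as asked, in the order asked, and still so for the second after the job is handed in, while the arm keeps its last pose, push and grip.
It also fails if it takes over 72 s, if anything falls off the work surface, if the arm or the gripper's body presses on something with over 40 N, if the wrist force passes 120 N, or if a joint passes its speed limit or range.

### The arm

A 6-joint arm with a two-finger parallel gripper is mounted at the origin on a cart in front of the work surface, level with it; the furniture and walls round the work are solid. World frame = base frame: x ahead of the robot, y to its left, z up, the work surface at z = 0. Lengths are in m, angles in rad, forces in N, time in s.
With the tool pointing down it reaches from about 0.25 to 0.725 m from the base axis. Payload 4 kg.
Tool frame: the origin (TCP) lies at the very end of the fingers, on their centre line; the grasp point (between the pads) lies 19 mm behind it; z points along the fingers, y is the direction in which the jaws open and shut (so a half turn about z gives the same grasp; the last joint's range is limited). The gripper opens to 85 mm and grips with 20 to 120 N. Pads are 22 mm wide; open, the fingers measure 114 mm over their backs; the gripper's body (76 mm by 85 mm) begins 54 mm behind the grasp point. The pads swing forward as they close: fully open they stand 13 mm farther back than shut.
Start: joints at [1.112, 0.241, 0.005, 1.335, 0, 1.571], TCP at [0.221, 0.448, 0.231] pointing down, gripper open.
Joint ranges: [-2.72, 2.72], [-1.05, 1.87], [-1.09, 1.28], [-1.99, 2.15], [-1.42, 1.44], [-3.14, 3.14]. Speed limits (rad/s): [2.79, 2.79, 3.14, 3.14, 3.14, 3.14].

### API

Orientations are given as a unit quaternion [w, x, y, z].
In Python, from workcell import read_state, read_camera, sign_off gives the robot as it stands.
- The arm moves only by the tool send_rows, never from a script. Its argument "plan" is one flat list of numbers, 6 for each row, row after row: the shift along the tool's x, y, z in mm, then the turn, a rotation vector about the tool's x, y, z in rad. A call has 1 to 12 rows; each row is the pose to reach, as a shift and turn from the pose commanded when the call began, along the tool's axes at that moment; what a row does not reach only later rows make up. A row lasts 1/8 s, in which the tool goes at most 62.5 mm and 10.7 degrees, less where a joint would pass 70% of its speed; a pose out of reach is approached as far as the arm can. A call with a gripper value outside its range is refused whole. "fingers" is the opening, from 0 (shut) to 1 (fully open), set as the call begins (left out, the last holds). The fingers move at their own pace and stop on an object; "force" is the grip in N (left out, the last holds). Time passes only in rows, so rows that repeat a pose let the fingers close. It gives the time, the measured TCP pose, the force and the opening at its end, in the units of the state.
- read_state(): the state, without advancing time (a new reading comes with each control period).
- read_camera(name): name is "scene" or "side" or "wrist"; returns a dict with "pixels" (384x512x3 uint8, blue, green, red), "range_z" (384x512 float32, m along the optical axis (not along the pixel's ray), 0 where there is no reading), "vertical_fov" (degrees; the focal length in pixels is half the picture's height over the tangent of half this angle, whatever the lens; pixels are square), "cx", "cy" (the principal point, pixels), "extrinsics" (4x4, takes a point from world to camera coordinates). Camera axes: x right, y up, looking along -z (the intrinsics and any distortion apply to the point x, -y, -z); pixel columns grow to the right and rows downward; lengths in m; the calibration is good to about 2 mm. A picture is of the moment at which its call begins.
- sign_off(): hands the job in, once; it reports no verdict.
The state is a dict: "time": time; "q": joint angles; "qvel": joint speeds; "tau": joint torques, N m; "tool_pos": TCP position; "orientation": TCP orientation; "contact_force": force on the tool from outside, world axes, zero at the start; "torque": the same for the moment, N m; "finger_gap": finger opening in m.
Only numpy, scipy, OpenCV 4.12 (cv2) and the standard library are available. Lean on these libraries where they do the work, as an engineer would, in place of code of your own. Each camera call takes 0.05 s, during which the arm holds its last target.

## Working session

There is one attempt and no reset: what is moved stays moved. The work goes in short steps, Python scripts to look and compute and a tool call to move; the robot and the scene stay as the last step left them, time stands still between calls to the robot, and variables do not carry over. Pictures are saved under pics/ and viewed, and the job is handed in when it is done.

Besides the shell and the picture viewer there is one more tool, called by a JSON object that holds its "api" and its "payload", one argument or row to a line. send_rows: Moves the arm, as the interface text tells. Its arguments: {"type":"object","properties":{"plan":{"type":"array","items":{"type":"number"}},"fingers":{"type":"number"},"force":{"type":"number"}},"required":["plan"]}

```bash
ls; mkdir -p pics; python3 - <<'E'
from workcell import *
import cv2,numpy as np
s=read_state()
print({k:np.round(v,3) for k,v in s.items()})
for n in ["scene","side","wrist"]:
    c=read_camera(n)
    cv2.imwrite(f"pics/{n}0.png",c["pixels"])
    np.savez(f"{n}0.npz",**c)
    print(n,c["vertical_fov"],c["cx"],c["cy"],c.keys());print(np.round(c["extrinsics"],3))
E
```

```text
pics
{'time': np.float64(0.0), 'q': array([1.112, 0.241, 0.004, 1.335, 0.   , 1.571]), 'qvel': array([-0.002, -0.   , -0.001,  0.   ,  0.   ,  0.   ]), 'tau': array([-1.0000e-03, -3.7232e+01,  2.5241e+01,  1.7000e-02,  0.0000e+00,
       -0.0000e+00]), 'tool_pos': array([0.221, 0.448, 0.23 ]), 'orientation': array([-0.   ,  0.227,  0.974, -0.001]), 'contact_force': array([0.471, 0.167, 0.662]), 'torque': array([-0.049,  0.044, -0.011]), 'finger_gap': np.float64(0.085)}
scene 42.82470650119738 259.197135284746 189.7979613038338 dict_keys(['pixels', 'range_z', 'vertical_fov', 'cx', 'cy', 'extrinsics'])
[[ 0.545 -0.838  0.01  -0.274]
 [ 0.405  0.275  0.872 -0.303]
 [-0.734 -0.471  0.489 -1.308]
 [ 0.     0.     0.     1.   ]]
side 54.44267487816923 258.8003630641964 188.79376084258328 dict_keys(['pixels', 'range_z', 'vertical_fov', 'cx', 'cy', 'extrinsics'])
[[ 0.875 -0.484 -0.02  -0.429]
 [ 0.329  0.562  0.759 -0.245]
 [-0.356 -0.67   0.651 -1.001]
 [ 0.     0.     0.     1.   ]]
wrist 64.99353964221706 255.3878628570333 189.0775616885595 dict_keys(['pixels', 'range_z', 'vertical_fov', 'cx', 'cy', 'extrinsics'])
[[ 0.443  0.897 -0.001 -0.5  ]
 [-0.855  0.422 -0.301  0.039]
 [-0.269  0.134  0.954 -0.38 ]
 [ 0.     0.     0.     1.   ]]
```

View pics/scene0.png

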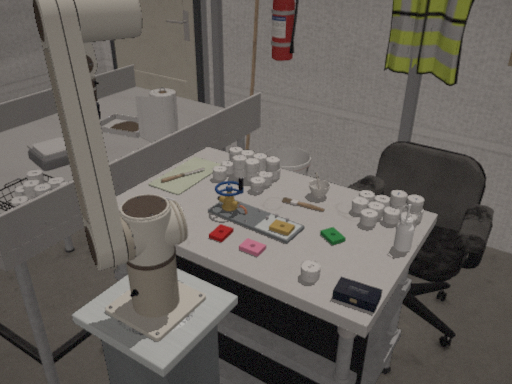

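View pics/side0.png

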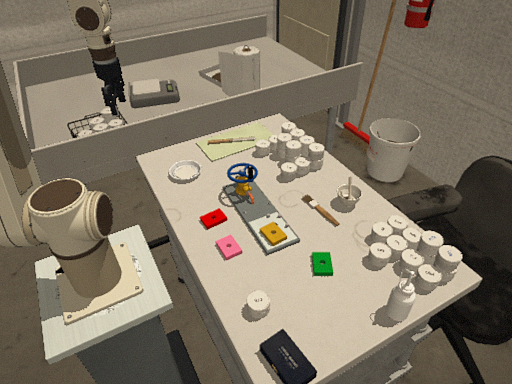

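View pics/wrist0.png

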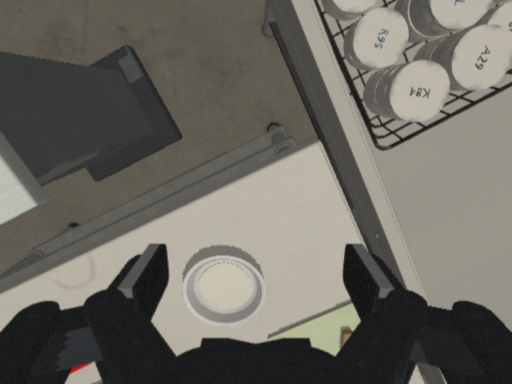

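The side view shows the stand with the brass plate at about (274,234), the wheel at (242,174), and look-alikes in red (213,217), pink (229,246) and green (321,263). The dish is at (184,171), the brush at (321,208) and a white tin at (257,304), with other white pots further off. Next I'll crop in close.

```bash
cat > h.py <<'E'
import numpy as np,cv2
from scipy.spatial.transform import Rotation as R
def K(c):
    f=192/np.tan(np.radians(float(c["vertical_fov"])/2)); return f,float(c["cx"]),float(c["cy"])
def rays(c,u,v):
    f,cx,cy=K(c); u=np.asarray(u,float);v=np.asarray(v,float)
    return np.stack([(u-cx)/f,-(v-cy)/f,-np.ones_like(u)],-1)
def depthpts(c,u,v):
    u=np.asarray(u);v=np.asarray(v)
    z=c["range_z"][v,u]; p=rays(c,u,v)*z[...,None]
    E=c["extrinsics"]; return (p-E[:3,3])@E[:3,:3]
def plane(c,u,v,h):
    E=c["extrinsics"]; o=-E[:3,:3].T@E[:3,3]; d=rays(c,u,v)@E[:3,:3]
    return o+d*((h-o[2])/d[...,2])[...,None]
def proj(c,P):
    E=c["extrinsics"]; q=np.asarray(P)@E[:3,:3].T+E[:3,3]; f,cx,cy=K(c)
    return np.stack([cx+f*q[...,0]/-q[...,2],cy-f*q[...,1]/-q[...,2]],-1)
def load(n): return dict(np.load(n+".npz"))
E
python3 - <<'E'
from h import *
for n,b in [("side0",(190,130,130,130)),("scene0",(190,160,130,100))]:
    c=load(n); x,y,w,h=b
    cv2.imwrite(f"pics/{n}c.png",cv2.resize(c["pixels"][y:y+h,x:x+w],None,fx=5.5,fy=5.5,interpolation=cv2.INTER_CUBIC)[:600,:800])
c=load("side0")
for u,v in [(184,171),(257,304),(213,217),(229,246),(274,234),(321,263),(240,150),(200,250),(300,290),(242,174),(236,180),(294,241),(150,200)]:
    print((u,v),np.round(depthpts(c,u,v),4))
E
```

```text
(184, 171) [0.3657 0.3354 0.001 ]
(257, 304) [ 0.3229 -0.2955  0.0386]
(213, 217) [0.3612 0.0624 0.0037]
(229, 246) [ 3.547e-01 -6.680e-02 -1.000e-04]
(274, 234) [ 0.479  -0.1127  0.0266]
(321, 263) [ 0.5497 -0.2482 -0.0019]
(240, 150) [0.5998 0.3473 0.0035]
(200, 250) [ 0.2763 -0.0365 -0.0025]
(300, 290) [ 0.4504 -0.2926 -0.0008]
(242, 174) [0.493  0.1116 0.0888]
(236, 180) [0.4623 0.0926 0.0902]
(294, 241) [ 0.5218 -0.1537  0.0121]
(150, 200) [ 0.319   1.172  -0.7791]
```

View pics/side0c.png

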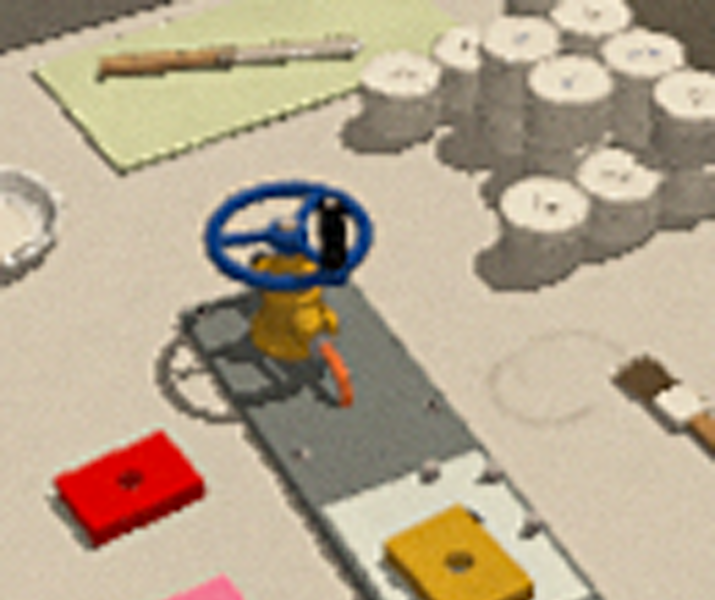

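View pics/scene0c.png

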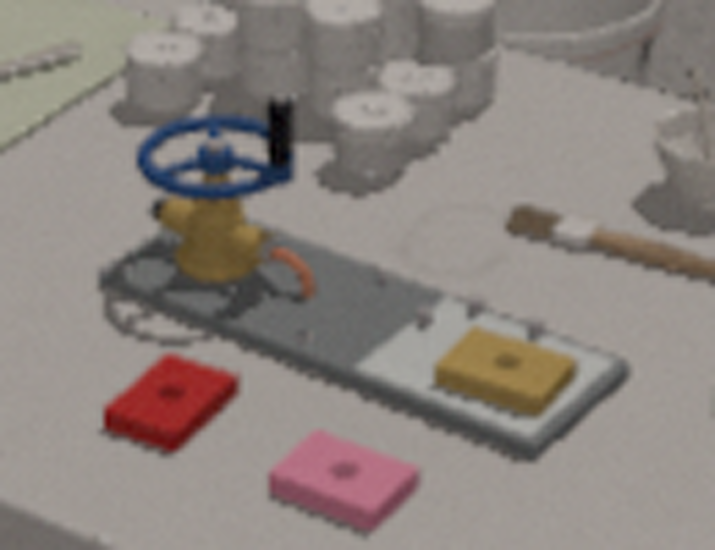

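```bash
cat > m0.py <<'E'
from h import *
import sys
n=sys.argv[1]; c=load(n)
v,u=np.mgrid[0:384,0:512]; P=depthpts(c,u,v)
ok=(c["range_z"]>0)
hsv=cv2.cvtColor(c["pixels"],cv2.COLOR_BGR2HSV)
blue=ok&(hsv[...,0]>100)&(hsv[...,0]<130)&(hsv[...,1]>150)&(abs(P[...,2]-.088)<.02)
b=P[blue]; print("blue",len(b),b.mean(0).round(4))
(cx,cy),r=cv2.minEnclosingCircle(b[:,:2].astype(np.float32)); print("wheel",cx,cy,r)
base=ok&(abs(P[...,2]-.012)<.004)&(np.hypot(P[...,0]-.48,P[...,1])<.3)
base=base&(cv2.morphologyEx(base.astype(np.uint8),cv2.MORPH_OPEN,np.ones((3,3)))>0)
k,l,st,ce=cv2.connectedComponentsWithStats(base.astype(np.uint8))
i=1+np.argmax(st[1:,4]); q=P[l==i]; print("base",len(q),np.median(q[:,2]),cv2.minAreaRect(q[:,:2].astype(np.float32)))
br=ok&(hsv[...,0]>14)&(hsv[...,0]<30)&(hsv[...,1]>120)&(abs(P[...,2]-.026)<.004)&(np.hypot(P[...,0]-.48,P[...,1]+.1)<.1)
q=P[br]; print("plate",len(q),q.mean(0),cv2.minAreaRect(q[:,:2].astype(np.float32)))
bl=ok&(hsv[...,2]<60)&(abs(P[...,2]-.12)<.022)&(np.hypot(P[...,0]-cx,P[...,1]-cy)<.07)
q=P[bl]; print("handle",len(q),q.mean(0))
E
python3 m0.py side0; python3 m0.py scene0
```

```text
blue 187 [0.4842 0.1122 0.0903]
wheel 0.23302407562732697 0.05988464131951332 0.3159030079841614
base 1866 0.011719591352445536 ((0.49293822050094604, 0.010839998722076416), (0.33082374930381775, 0.11081632971763611), 87.73599243164062)
plate 302 [ 0.48005968 -0.10452927  0.0255525 ] ((0.48062536120414734, -0.10270210355520248), (0.05018852651119232, 0.0703352764248848), 3.4622793197631836)
handle 0 [nan nan nan]
blue 81 [0.457  0.1112 0.0885]
wheel 0.23338818550109863 0.06465040892362595 0.3154420256614685
base 441 0.011121698748426863 ((0.490557998418808, -0.025067836046218872), (0.22337234020233154, 0.08902205526828766), 48.92938232421875)
plate 147 [ 0.47390693 -0.10697319  0.02478296] ((0.4759466052055359, -0.1057732105255127), (0.04990415275096893, 0.06734918802976608), 2.776960849761963)
handle 0 [nan nan nan]m0.py:17: RuntimeWarning: Mean of empty slice.
  q=P[bl]; print("handle",len(q),q.mean(0))
  ret = um.true_divide(
m0.py:17: RuntimeWarning: Mean of empty slice.
  q=P[bl]; print("handle",len(q),q.mean(0))
  ret = um.true_divide(
```

```bash
cat >> h.py <<'E'
def Rt(s):
    w,x,y,z=s["orientation"]; return R.from_quat([x,y,z,w])
def delta(s,p,yaw_y=None):
    """tool-frame shift mm and rotvec to put TCP at p, tool down with tool-y at world angle yaw_y"""
    r=Rt(s); d=r.inv().apply(np.array(p)-s["tool_pos"])*1000
    if yaw_y is None: return d.round(2),np.zeros(3)
    y=np.array([np.cos(yaw_y),np.sin(yaw_y),0]); z=np.array([0,0,-1.]); M=np.stack([np.cross(y,z),y,z],1)
    return d.round(2),(r.inv()*R.from_matrix(M)).as_rotvec().round(4)
SY=np.radians(87.736)
SO=np.array([.4933,.0208])
def stand(x,y,z=0,o=None,a=None):
    o=SO if o is None else o; a=(SY if a is None else a)-np.pi/2
    c,s_=np.cos(a),np.sin(a); x=x/1000;y=y/1000
    return np.array([o[0]+c*x-s_*y,o[1]+s_*x+c*y,z/1000])
E
python3 - <<'E'
from h import *
from workcell import *
s=read_state(); c=load("wrist0"); E=c["extrinsics"]; o=-E[:3,:3].T@E[:3,3]
r=Rt(s); print("cam in tool",r.inv().apply(o-s["tool_pos"]), "view dir",r.inv().apply(-E[2,:3]))
print(stand(0,100,88),stand(15,-90,12))
print(r.as_matrix().round(3))
for p in [(0.42,-0.0,0.33),(0.40,-0.04,0.33)]: print(p,delta(s,p,SY))
E
```

```text
cam in tool [ 0.07721119  0.00031294 -0.14243651] view dir [-3.00914041e-01  3.63946973e-04  9.53651198e-01]
[0.4972504  0.12072194 0.088     ] [ 0.50473293 -0.06972231  0.012     ]
[[-0.897  0.443 -0.001]
 [ 0.443  0.897 -0.001]
 [ 0.    -0.002 -1.   ]]
(0.42, -0.0, 0.33) (array([-376.57, -313.69,  -98.87]), array([-1.600e-03, -4.000e-04, -4.192e-01]))
(0.4, -0.04, 0.33) (array([-376.35, -358.41,  -98.8 ]), array([-1.600e-03, -4.000e-04, -4.192e-01]))
```

```bash
python3 - <<'E'
from h import *
from workcell import *
s=read_state()
d,r=delta(s,(0.52,0.01,0.28),SY);print(d,r)
E
```

```text
[-461.8  -260.36  -48.96] [-1.600e-03 -4.000e-04 -4.192e-01]
```

{"api": "send_rows", "payload": {
  "plan": [-50, -28, -10, 0, 0, -0.05, -100, -56, -20, 0, 0, -0.1, -150, -85, -30, 0, 0, -0.15, -200, -113, -40, 0, 0, -0.2, -250, -141, -49, 0, 0, -0.25, -300, -169, -49, 0, 0, -0.3, -350, -197, -49, 0, 0, -0.35, -400, -226, -49, 0, 0, -0.4, -450, -254, -49, 0, 0, -0.419, -462, -260, -49, 0, 0, -0.419, -462, -260, -49, 0, 0, -0.419],
  "fingers": 0,
  "force": 40
}}

```text
time: 1.52
tool_pos: [0.5204, 0.0102, 0.2796]
orientation: [-0.001, 0.021, 1.0, 0.0]
contact_force: [0.6, -0.6, 0.0]
finger_gap: 0.0
```

```bash
cat > snap.py <<'E'
from h import *
from workcell import *
import sys
t=sys.argv[1]
for n in sys.argv[2].split(","):
    c=read_camera(n); cv2.imwrite(f"pics/{n}{t}.png",c["pixels"]); np.savez(f"{n}{t}.npz",**c)
s=read_state(); print(s["time"],s["tool_pos"].round(4),s["orientation"].round(4),s["q"].round(2),s["contact_force"].round(1),s["finger_gap"])
E
python3 snap.py 1 wrist
```

```text
1.575 [0.5199 0.011  0.2799] [-7.000e-04  2.000e-02  9.998e-01  3.000e-04] [0.02 0.27 0.17 1.47 0.   0.06] [-0.5 -0.4 -0. ] 0.00022275120471138896
```

View pics/wrist1.png

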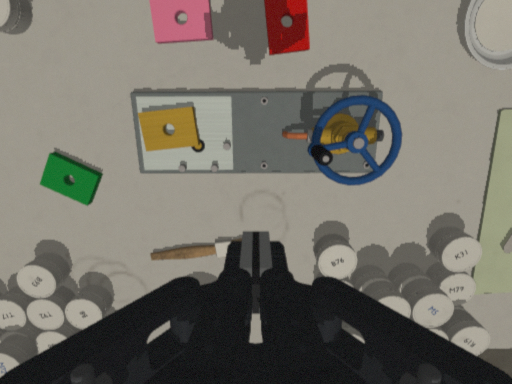

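The wrist view shows the whole stand, with nothing covering it. The brass plate is at (168,129), the port ring at (198,146), pins at (183,167), (214,167) and (227,144), the hub at (357,142) and the handle top at (322,155). Candidates for the plate are brass (168,129), green (70,179), pink (182,18) and red (287,22). I choose the brass one on the base.

```bash
cat > m1.py <<'E'
from h import *
import sys
n=sys.argv[1]; c=load(n)
v,u=np.mgrid[0:384,0:512]; P=depthpts(c,u,v)
ok=(c["range_z"]>0); px=c["pixels"]
hsv=cv2.cvtColor(px,cv2.COLOR_BGR2HSV)
near=np.hypot(P[...,0]-.4973,P[...,1]-.1207)
base=ok&(abs(P[...,2]-.012)<.005)&(abs(P[...,0]-.48)<.12)&(abs(P[...,1])<.22)
base=cv2.morphologyEx(base.astype(np.uint8),cv2.MORPH_OPEN,np.ones((3,3)))
k,l,st,ce=cv2.connectedComponentsWithStats(base)
i=1+np.argmax(st[1:,4]); q=P[l==i]; (rc,sz,an)=cv2.minAreaRect(q[:,:2].astype(np.float32)); print("base",len(q),np.median(q[:,2]).round(4),np.round(rc,4),np.round(sz,4),an)
blue=ok&(hsv[...,0]>100)&(hsv[...,0]<130)&(hsv[...,1]>130)&(near<.08)&(P[...,2]>.07)
cn=max(cv2.findContours(blue.astype(np.uint8),cv2.RETR_EXTERNAL,cv2.CHAIN_APPROX_NONE)[0],key=len)[:,0]
# outer contour -> plane at .088, circle fit
w=plane(c,cn[:,0],cn[:,1],.088)[:,:2]
keep=np.ones(len(w),bool)
for _ in range(5):
    A=np.c_[2*w[keep],np.ones(keep.sum())]; s_=np.linalg.lstsq(A,(w[keep]**2).sum(1),rcond=None)[0]
    r=np.sqrt(s_[2]+s_[0]**2+s_[1]**2); keep=abs(np.hypot(*(w-s_[:2]).T)-r)<.003
print("wheel",s_[:2].round(4),"r",r.round(4),keep.mean().round(2),"blue z",np.median(P[blue][:,2]).round(4))
wc=s_[:2]
top=ok&(abs(P[...,2]-.1365)<.006)&(near<.08); q=P[top]
if len(q):
    print("handle top",len(q),q.mean(0).round(4),"pix",u[top].mean(),v[top].mean())
    hp=plane(c,u[top].mean(),v[top].mean(),.138)[:2]; print("ray",hp.round(4)); d=hp-wc
    print("radius",np.hypot(*d).round(4),"angle world",np.arctan2(d[1],d[0]).round(3))
br=(hsv[...,0]>14)&(hsv[...,0]<30)&(hsv[...,1]>140)&(abs(P[...,2]-.026)<.006)&(abs(P[...,1]+.1)<.08)
br=cv2.morphologyEx(br.astype(np.uint8),cv2.MORPH_OPEN,np.ones((3,3)))
cs=cv2.findContours(br,cv2.RETR_EXTERNAL,cv2.CHAIN_APPROX_NONE)[0]
if cs:
    cn=max(cs,key=len)[:,0]; w=plane(c,cn[:,0],cn[:,1],.026)[:,:2]; (rc,sz,an)=cv2.minAreaRect(w.astype(np.float32)); print("plate",np.round(rc,4),np.round(sz,4),an, np.median(P[br>0][:,2]).round(4))
E
python3 m1.py wrist1
python3 - <<'E'
from h import *
c=load("wrist1")
cv2.imwrite("pics/w1c.png",cv2.resize(c["pixels"][80:190,120:400],None,fx=2.85,fy=2.85,interpolation=cv2.INTER_CUBIC))
for u,v in [(183,167),(214,167),(227,144)]: print(depthpts(c,u,v).round(4))
E
```

```text
base 12608 0.0122 [0.4944 0.0011] [0.3053 0.1103] 87.92780303955078
wheel [0.4986 0.1225] r 0.0411 0.25 blue z 0.0924
handle top 214 [0.5042 0.0776 0.1372] pix 324.1775700934579 157.54205607476635
ray [0.504  0.0774]
radius 0.0454 angle world -1.452
plate [ 0.4821 -0.0999] [0.05   0.0706] 3.5096828937530518 0.026
[ 0.5335 -0.0881  0.0226]
[ 0.5351 -0.0459  0.0235]
[ 0.5048 -0.0262  0.0226]
```

View pics/w1c.png

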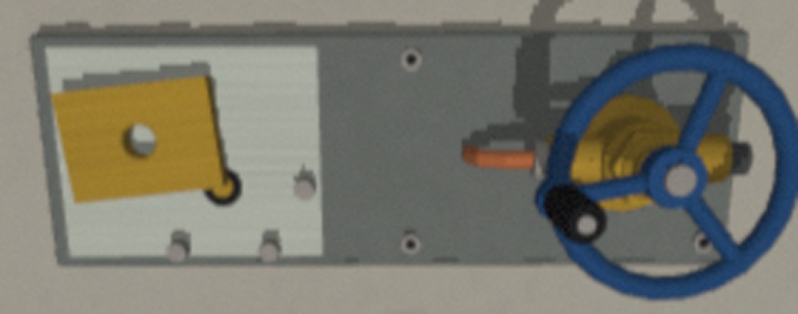

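```bash
python3 - <<'E'
from h import *
from scipy.optimize import least_squares
c=load("wrist1"); hsv=cv2.cvtColor(c["pixels"],cv2.COLOR_BGR2HSV)
m=((hsv[...,0]>100)&(hsv[...,0]<130)&(hsv[...,1]>130)).astype(np.uint8); m[:, :290]=0; m[:, 410:]=0; m[:80]=0;m[200:]=0
cn=max(cv2.findContours(m,cv2.RETR_EXTERNAL,cv2.CHAIN_APPROX_NONE)[0],key=len)[:,0]
w=plane(c,cn[:,0],cn[:,1],.088)[:,:2]
f=least_squares(lambda p:np.hypot(*(w-p[:2]).T)-p[2],[.497,.121,.05],loss="cauchy",f_scale=.001).x
print("wheel",f.round(4)); print("hub",plane(c,358.9,143.2,.098).round(4))
v,u=np.mgrid[0:384,0:512]; P=depthpts(c,u,v)
# pins: top pts near expected
for x,y in [(30,-22),(30,22),(0,40)]:
    e=stand(15+x,-90+y)[:2]+[0,.003]
    q=(np.hypot(P[...,0]-e[0],P[...,1]-e[1])<.011)&(abs(P[...,2]-.023)<.0025)
    print(q.sum(),P[q].mean(0).round(4),"pix",u[q].mean().round(1),v[q].mean().round(1),plane(c,u[q].mean(),v[q].mean(),.023).round(4),e.round(4))
# base corners
base=((abs(P[...,2]-.012)<.005)&(abs(P[...,0]-.48)<.12)&(abs(P[...,1])<.22)).astype(np.uint8)
base=cv2.morphologyEx(base,cv2.MORPH_OPEN,np.ones((3,3)))
q=P[base>0]; b=stand(0,0); a=SY-np.pi/2; X=(q[:,:2]-SO)@np.array([[np.cos(a),-np.sin(a)],[np.sin(a),np.cos(a)]])
for ax in (0,1): print(np.percentile(X[:,ax],[0,.1,.5,1,99,99.5,99.9,100]).round(4))
E
```

```text
wheel [0.5001 0.1264 0.0455]
hub [0.4983 0.1233 0.098 ]
40 [ 0.5355 -0.0897  0.0227] pix 182.0 168.5 [ 0.5355 -0.0896  0.023 ] [ 0.5338 -0.0899]
41 [ 0.5369 -0.0461  0.023 ] pix 214.0 168.2 [ 0.5369 -0.0461  0.023 ] [ 0.5356 -0.0459]
43 [ 0.5076 -0.0272  0.023 ] pix 226.3 146.2 [ 0.5076 -0.0272  0.023 ] [ 0.5063 -0.0268]
[-0.1352 -0.134  -0.1318 -0.1296  0.0558  0.0566  0.068   0.0737]
[-0.2386 -0.2371 -0.23   -0.1701  0.1514  0.1537  0.1562  0.1577]
```

```bash
sed -i 's/^SY=.*/SY=np.radians(87.95)/; s/^SO=.*/SO=np.array([.4948,.0238])/' h.py; cat >> h.py <<'E'
def tostand(p):
    a=SY-np.pi/2; d=np.asarray(p)[:2]-SO; c,s_=np.cos(a),np.sin(a)
    return np.array([c*d[0]+s_*d[1],-s_*d[0]+c*d[1]])*1000
E
python3 - <<'E'
from h import *
from workcell import *
s=read_state()
print("plate rel home",tostand([.4821,-.0999])-[15,-90]); print("plate stand",tostand([.4821,-.0999]))
px,py=tostand([.4821,-.0999])
print(tostand(s["tool_pos"]))
for z in (60,16): print(delta(s,stand(px,py-60,z),SY))
E
```

```text
plate rel home [-23.26692295 -34.0751304 ]
plate stand [  -8.26692295 -124.0751304 ]
[ 25.58798757 -11.85575146]
(array([  32.8 , -172.47,  219.84]), array([ 0.0005, -0.0015, -0.0042]))
(array([  32.74, -172.49,  263.84]), array([ 0.0005, -0.0015, -0.0042]))
```

{"api": "send_rows", "payload": {
  "plan": [11, -57, 50, 0, 0, -0.004, 22, -114, 100, 0, 0, -0.004, 33, -172, 150, 0, 0, -0.004, 33, -172, 205, 0, 0, -0.004, 33, -172, 245, 0, 0, -0.004, 33, -172, 263, 0, 0, -0.004, 33, -172, 263, 0, 0, -0.004]
}}

```text
time: 2.45
tool_pos: [0.4787, -0.1578, 0.0158]
orientation: [-0.002, 0.017, 1.0, 0.001]
contact_force: [0.2, -0.5, 1.1]
finger_gap: 0.0002
```

{"api": "send_rows", "payload": {
  "plan": [0, 4, 0, 0, 0, 0, 0, 8, 0, 0, 0, 0, 0, 12, 0, 0, 0, 0, 0, 16, 0, 0, 0, 0, 0, 20, 0, 0, 0, 0, 0, 24, 0, 0, 0, 0, 0, 27, 0, 0, 0, 0, 0, 30, 0, 0, 0, 0, 0, 30, 0, 0, 0, 0]
}}

```text
time: 3.58
tool_pos: [0.4829, -0.1309, 0.0183]
orientation: [0.001, 0.018, 1.0, -0.001]
contact_force: [-0.2, -5.3, 4.9]
finger_gap: -0.0002
```

```bash
python3 snap.py 2 side,wrist; python3 m1.py side2; python3 m1.py wrist2
python3 - <<'E'
from h import *
c=load("side2"); a=cv2.resize(c["pixels"][190:270,220:320],None,fx=5,fy=5,interpolation=cv2.INTER_CUBIC); cv2.imwrite("pics/s2c.png",a)
E
```

```text
3.675 [ 0.4828 -0.1309  0.0182] [ 0.0012  0.0182  0.9998 -0.001 ] [-0.26  0.44 -0.32  0.81 -0.   -0.23] [-1.6 -4.7  6.8] -0.00018903650733820607
base 1559 0.0117 [0.4918 0.0117] [0.3331 0.1101] 87.81649780273438
wheel [0.4971 0.1199] r 0.0467 0.93 blue z 0.0908
handle top 21 [0.503  0.076  0.1354] pix 249.42857142857142 167.28571428571428
ray [0.5015 0.0729]
radius 0.0473 angle world -1.478
plate [ 0.4685 -0.0856] [0.0738 0.0362] 79.60437774658203 0.0256
base 29057 0.0122 [ 0.4908 -0.0633] [0.1772 0.1097] 87.83687591552734Traceback (most recent call last):
  File "m1.py", line 13, in <module>
    cn=max(cv2.findContours(blue.astype(np.uint8),cv2.RETR_EXTERNAL,cv2.CHAIN_APPROX_NONE)[0],key=len)[:,0]
       ~~~^^^^^^^^^^^^^^^^^^^^^^^^^^^^^^^^^^^^^^^^^^^^^^^^^^^^^^^^^^^^^^^^^^^^^^^^^^^^^^^^^^^^^^^^^^^^
ValueError: max() iterable argument is empty
```

View pics/s2c.png

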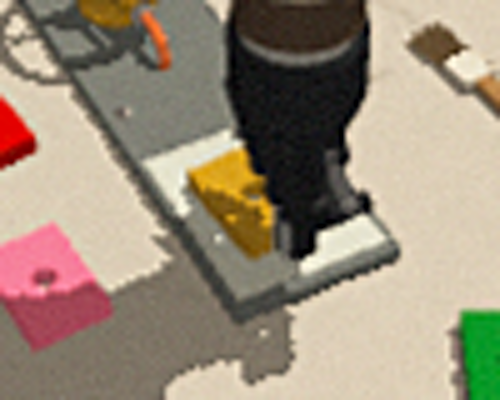

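View pics/wrist2.png

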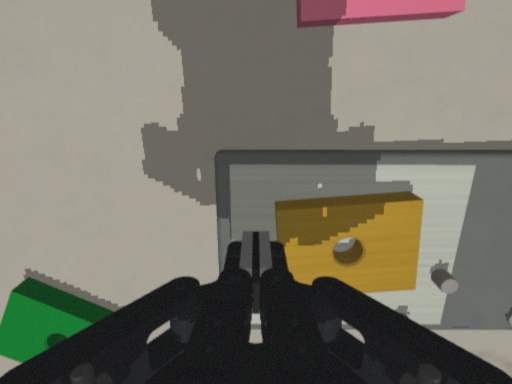

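```bash
cat > m2.py <<'E'
from h import *
import sys
c=load(sys.argv[1]); px=c["pixels"]
v,u=np.mgrid[0:384,0:512]; P=depthpts(c,u,v); hsv=cv2.cvtColor(px,cv2.COLOR_BGR2HSV)
m=(abs(P[...,2]-.026)<.002)&(hsv[...,1]>120)&(hsv[...,0]>8)&(hsv[...,0]<32)
m=cv2.morphologyEx(m.astype(np.uint8),cv2.MORPH_OPEN,np.ones((3,3)))
cs=cv2.findContours(m,cv2.RETR_EXTERNAL,cv2.CHAIN_APPROX_NONE)[0]
cn=max(cs,key=cv2.contourArea)[:,0]; w=plane(c,cn[:,0],cn[:,1],.026)[:,:2]
rc,sz,an=cv2.minAreaRect(w.astype(np.float32))
print("plate",np.round(rc,4),np.round(sz,4),round(an,2),"rel home mm",(tostand(rc)-[15,-90]).round(1))
S=np.array([tostand(p) for p in w])-[15,-90]
print("stand extents rel home",S.min(0).round(1),S.max(0).round(1))
for x,y in [(30,-22),(30,22),(0,40)]:
    e=stand(15+x,-90+y)[:2]
    q=(np.hypot(P[...,0]-e[0],P[...,1]-e[1])<.012)&(abs(P[...,2]-.023)<.0022)&(hsv[...,1]<80)
    if q.sum()>8: print("pin",x,y,q.sum(),(tostand(P[q].mean(0))-[15,-90]).round(1))
E
python3 m2.py wrist2; python3 - <<'E'
from h import *
from workcell import *
s=read_state(); print(tostand(s["tool_pos"]))
E
```

```text
plate [ 0.4825 -0.0838] [0.0502 0.0699] 2.33 rel home mm [-23.5 -18. ]
stand extents rel home [-51.  -54.6] [ 0.9 18.4]
pin 0 40 261 [-1.2 38.4]
[  -6.40938779 -155.06399282]
```

{"api": "send_rows", "payload": {
  "plan": [0, 3, -1, 0, 0, 0, 0, 6, -2, 0, 0, 0, 0, 9, -2, 0, 0, 0, 0, 11, -2, 0, 0, 0, 0, 11, -2, 0, 0, 0]
}}

```text
time: 4.3
tool_pos: [0.4819, -0.1183, 0.019]
orientation: [-0.0, 0.018, 1.0, 0.001]
contact_force: [-0.2, 0.5, -0.5]
finger_gap: 0.0002
```

```bash
python3 snap.py 3 wrist; python3 m2.py wrist3; python3 - <<'E'
from h import *
from workcell import *
s=read_state(); print(tostand(s["tool_pos"]))
E
```

```text
4.35 [ 0.482  -0.1184  0.0191] [-2.000e-04  1.770e-02  9.998e-01  5.000e-04] [-0.24  0.43 -0.33  0.81  0.   -0.21] [-0.3  0.1  0.6] -3.308036634502424e-05
plate [ 0.4834 -0.0709] [0.07   0.0505] 89.33 rel home mm [-23.  -5.]
stand extents rel home [-48.5 -40.6] [ 1.9 30.4]
pin 0 40 250 [-1.2 38.4]
[  -7.74356907 -142.57303086]
```

{"api": "send_rows", "payload": {
  "plan": [0, -8, 0, 0, 0, 0, 0, -8, -40, 0, 0, 0, 22, -8, -40, 0, 0, 0, 44, 0, -40, 0, 0, 0, 44, 48, -40, 0, 0, 0, 44, 48, -25, 0, 0, 0, 44, 48, 0, 0, 0, 0, 44, 48, 1, 0, 0, 0]
}}

```text
time: 5.35
tool_pos: [0.4383, -0.0694, 0.0171]
orientation: [-0.002, 0.018, 1.0, 0.0]
contact_force: [0.2, 0.5, 0.3]
finger_gap: -0.0002
```

{"api": "send_rows", "payload": {
  "plan": [-4, 0, 0, 0, 0, 0, -8, 0, 0, 0, 0, 0, -12, 0, 0, 0, 0, 0, -16, 0, 0, 0, 0, 0, -20, 0, 0, 0, 0, 0, -24, 0, 0, 0, 0, 0, -24, 0, 0, 0, 0, 0]
}}

```text
time: 6.22
tool_pos: [0.4651, -0.0704, 0.0183]
orientation: [0.001, 0.018, 1.0, -0.0]
contact_force: [-0.8, -0.3, -0.2]
finger_gap: -0.0001
```

```bash
python3 snap.py 4 wrist; python3 m2.py wrist4; python3 - <<'E'
from h import *
from workcell import *
s=read_state(); print(tostand(s["tool_pos"]))
E
```

```text
6.275 [ 0.4651 -0.0704  0.0184] [ 0.001   0.0179  0.9998 -0.    ] [-0.15  0.39 -0.4   0.78  0.   -0.11] [ 0.3  0.3 -0.9] -3.6828671514637496e-05
plate [ 0.478  -0.0974] [0.0166 0.0072] 87.94 rel home mm [-27.5 -31.7]
stand extents rel home [-31.1 -40. ] [-23.9 -23.4]
[-26.32882781 -95.20865463]
```

View pics/wrist4.png

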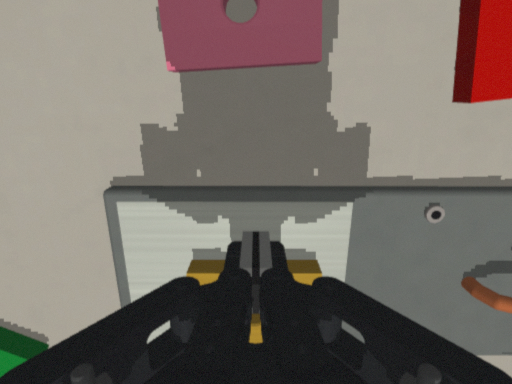

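{"api": "send_rows", "payload": {
  "plan": [-2, 0, 0, 0, 0, 0, -4, 0, 0, 0, 0, 0, -6, 0, 0, 0, 0, 0, -8, 0, 0, 0, 0, 0, -8, 0, 0, 0, 0, 0]
}}

```text
time: 6.9
tool_pos: [0.4701, -0.0705, 0.018]
orientation: [-0.002, 0.018, 1.0, 0.0]
contact_force: [-6.1, 0.5, 5.1]
finger_gap: -0.0003
```

{"api": "send_rows", "payload": {
  "plan": [-2, 0, 0, 0, 0, 0, -4, 0, 0, 0, 0, 0, -4, 0, 0, 0, 0, 0]
}}

```text
time: 7.28
tool_pos: [0.4702, -0.0705, 0.0175]
orientation: [-0.005, 0.018, 1.0, 0.0]
contact_force: [-13.5, 0.6, 10.8]
finger_gap: -0.0002
```

{"api": "send_rows", "payload": {
  "plan": [8, 0, 0, 0, 0, 0, 16, 0, 0, 0, 0, 0, 16, 0, -40, 0, 0, 0, 0, -40, -40, 0, 0, 0, -27, -57, -40, 0, 0, 0, -27, -57, -22, 0, 0, 0, -27, -57, 0, 0, 0, 0, -27, -57, 0, 0, 0, 0]
}}

```text
time: 8.28
tool_pos: [0.4998, -0.1284, 0.017]
orientation: [-0.001, 0.018, 1.0, 0.0]
contact_force: [-1.0, 0.2, -0.4]
finger_gap: 0.0
```

{"api": "send_rows", "payload": {
  "plan": [0, 3, 0, 0, 0, 0, 0, 6, 0, 0, 0, 0, 0, 8, 0, 0, 0, 0, 0, 10, 0, 0, 0, 0, 0, 12, 0, 0, 0, 0, 0, 12, 0, 0, 0, 0]
}}

```text
time: 9.02
tool_pos: [0.5017, -0.1171, 0.0187]
orientation: [0.0, 0.018, 1.0, -0.001]
contact_force: [0.1, -2.7, 2.2]
finger_gap: -0.0002
```

{"api": "send_rows", "payload": {
  "plan": [0, 2, 0, 0, 0, 0, 0, 4, 0, 0, 0, 0, 0, 6, 0, 0, 0, 0, 0, 6, 0, 0, 0, 0]
}}

```text
time: 9.52
tool_pos: [0.5018, -0.1138, 0.0188]
orientation: [0.0, 0.019, 1.0, -0.003]
contact_force: [-1.0, -11.4, 3.6]
finger_gap: 0.0002
```

{"api": "send_rows", "payload": {
  "plan": [0, 2, 0, 0, 0, 0, 0, 3, 0, 0, 0, 0, 0, 3, 0, 0, 0, 0]
}}

```text
time: 9.9
tool_pos: [0.5025, -0.1092, 0.0195]
orientation: [0.001, 0.018, 1.0, -0.002]
contact_force: [-1.8, -6.1, 7.3]
finger_gap: -0.0
```

```bash
python3 snap.py 5 wrist; python3 m2.py wrist5
```

```text
9.95 [ 0.5025 -0.1093  0.0195] [ 0.0011  0.0185  0.9998 -0.0016] [-0.21  0.46 -0.28  0.83 -0.   -0.18] [-1.8 -5.7  8.6] 0.0001244843915088902
plate [ 0.5057 -0.067 ] [0.0703 0.0504] 87.94 rel home mm [-0.8 -0.4]
stand extents rel home [-26.  -35.5] [24.4 34.8]
pin 0 40 193 [-1.  39.6]
```

View pics/wrist5.png

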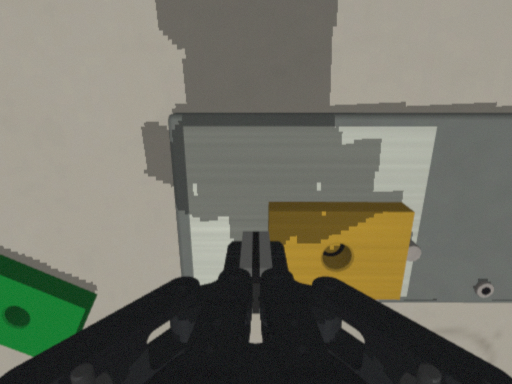

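{"api": "send_rows", "payload": {
  "plan": [0, 2, 0, 0, 0, 0, 0, 4, 0, 0, 0, 0, 0, 5, 0, 0, 0, 0, 0, 5, 0, 0, 0, 0]
}}

```text
time: 10.45
tool_pos: [0.5025, -0.1088, 0.0195]
orientation: [0.001, 0.02, 1.0, -0.007]
contact_force: [-2.5, -18.7, 6.4]
finger_gap: 0.0001
```

```bash
python3 - <<'E'
from h import *
from workcell import *
s=read_state(); s["tool_pos"]=np.array([.5007,-.1024,.017])
print(delta(s,stand(-34,-90,17),SY))
E
```

```text
(array([44.55, 35.72, -0.56]), array([-0.0131,  0.002 , -0.004 ]))
```

{"api": "send_rows", "payload": {
  "plan": [0, -8, 0, 0, 0, 0, 0, -18, 0, 0, 0, 0, 0, -18, -40, 0, 0, 0, 30, 0, -40, 0, 0, 0, 45, 36, -40, 0, 0, 0, 45, 36, -22, 0, 0, 0, 45, 36, 0, 0, 0, 0, 45, 36, 0, 0, 0, 0]
}}

```text
time: 11.45
tool_pos: [0.4557, -0.0641, 0.0166]
orientation: [-0.003, 0.018, 1.0, 0.001]
contact_force: [0.1, 0.2, 0.7]
finger_gap: 0.0002
```

{"api": "send_rows", "payload": {
  "plan": [-4, 0, 0, 0, 0, 0, -8, 0, 0, 0, 0, 0, -11, 0, 0, 0, 0, 0, -13, 0, 0, 0, 0, 0, -15, 0, 0, 0, 0, 0, -17, 0, 0, 0, 0, 0, -17, 0, 0, 0, 0, 0]
}}

```text
time: 12.32
tool_pos: [0.4703, -0.0655, 0.0176]
orientation: [-0.004, 0.018, 1.0, 0.0]
contact_force: [-9.3, -0.6, 8.1]
finger_gap: -0.0
```

{"api": "send_rows", "payload": {
  "plan": [8, 0, 0, 0, 0, 0, 14, 0, 0, 0, 0, 0, 14, 0, -50, 0, 0, 0, 4, 20, -110, 0, 0, 0, -16, 40, -170, 0, 0, 0, -36, 60, -210, 0, 0, 0, -36, 60, -210, 0, 0, 0],
  "fingers": 0.5
}}

```text
time: 13.2
tool_pos: [0.5174, -0.0058, 0.2328]
orientation: [0.006, 0.017, 1.0, 0.0]
contact_force: [-0.3, -0.1, -1.7]
finger_gap: 0.0427
```

```bash
python3 snap.py 6 wrist; python3 m2.py wrist6;python3 m1.py wrist6
python3 - <<'E'
from h import *
c=load("wrist6")
cv2.imwrite("pics/w6c.png",cv2.resize(c["pixels"][60:220,60:320],None,fx=3,fy=3,interpolation=cv2.INTER_CUBIC))
E
```

```text
13.25 [ 0.515  -0.0065  0.2301] [ 0.0026  0.0172  0.9998 -0.    ] [-0.01  0.27  0.04  1.34 -0.    0.02] [-0.7  0.1  0.3] 0.04256342555633635
plate [ 0.5066 -0.0671] [0.0696 0.0486] 88.07 rel home mm [ 0.  -0.4]
stand extents rel home [-24.3 -35.2] [24.3 34.4]
pin 30 -22 46 [ 29.8 -22.5]
pin 30 22 49 [29.9 21.4]
pin 0 40 55 [-0.3 39.5]
base 16349 0.0122 [0.4947 0.0126] [0.3291 0.1102] 87.80821228027344
wheel [0.4988 0.1223] r 0.0408 0.25 blue z 0.0924
handle top 302 [0.5039 0.0771 0.1371] pix 355.99006622516555 170.85099337748343
ray [0.5037 0.0768]
radius 0.0458 angle world -1.463
plate [ 0.5054 -0.067 ] [0.0693 0.0485] 88.06708526611328 0.0261
```

View pics/w6c.png

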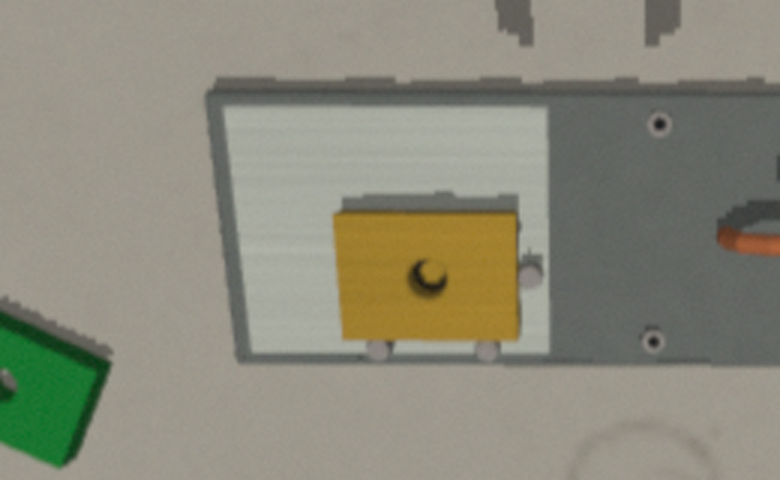

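View pics/wrist6.png

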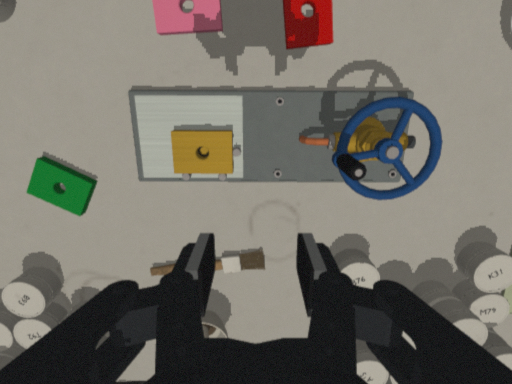

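```bash
python3 - <<'E'
from h import *
from workcell import *
s=read_state(); print(s["tool_pos"])
for z in (.16,.103): print(delta(s,(.5037,.077,z),SY))
E
```

```text
[ 0.51500681 -0.00645748  0.23006084]
(array([14.53, 83.01, 69.99]), array([0.0001, 0.0051, 0.0014]))
(array([ 14.82,  83.01, 126.99]), array([0.0001, 0.0051, 0.0014]))
```

{"api": "send_rows", "payload": {
  "plan": [5, 40, 20, 0, 0, 0, 12, 83, 40, 0, 0, 0, 12, 83, 70, 0, 0, 0, 12, 83, 100, 0, 0, 0, 12, 83, 127, 0, 0, 0, 12, 83, 127, 0, 0, 0, 12, 83, 127, 0, 0, 0]
}}

```text
time: 14.12
tool_pos: [0.5039, 0.076, 0.1014]
orientation: [-0.0, 0.018, 1.0, -0.0]
contact_force: [0.3, -0.7, 1.0]
finger_gap: 0.0428
```

```bash
python3 snap.py 7 wrist,side
python3 - <<'E'
from h import *
c=load("side7"); cv2.imwrite("pics/s7c.png",cv2.resize(c["pixels"][100:240,190:310],None,fx=4,fy=4,interpolation=cv2.INTER_CUBIC))
E
```

```text
14.225 [0.5049 0.0762 0.1024] [1.000e-03 1.810e-02 9.998e-01 2.000e-04] [ 0.15  0.35 -0.19  1.02 -0.    0.19] [ 0.2 -0.3  0.1] 0.04299080429764722
```

View pics/wrist7.png

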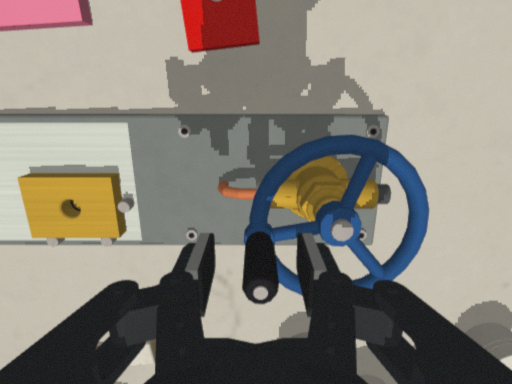

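View pics/s7c.png

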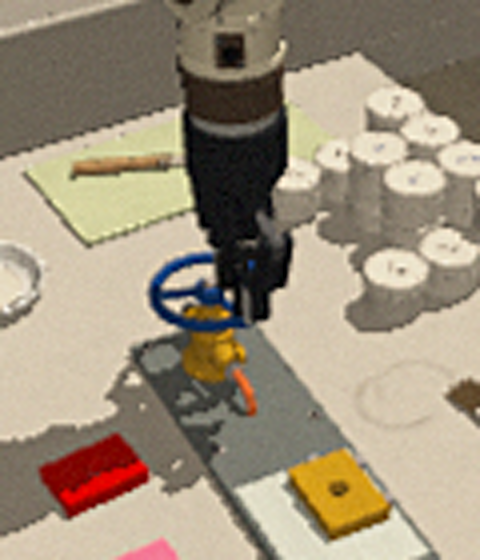

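{"api": "send_rows", "payload": {
  "plan": [0, 0, 0, 0, 0, 0, 0, 0, 0, 0, 0, 0, 0, 0, 0, 0, 0, 0, 0, 0, 0, 0, 0, 0, 0, 0, 0, 0, 0, 0],
  "fingers": 0,
  "force": 60
}}

```text
time: 14.85
tool_pos: [0.5049, 0.0777, 0.1025]
orientation: [0.001, 0.017, 1.0, 0.001]
contact_force: [-1.3, 4.5, 5.9]
finger_gap: 0.0146
```

```bash
python3 - <<'E'
from h import *
from workcell import *
s=read_state(); print(s["tool_pos"],s["finger_gap"],s["contact_force"]); p=s["tool_pos"][:2]-[.4986,.123]; print(np.hypot(*p),np.arctan2(p[1],p[0]))
E
```

```text
[0.50492121 0.07771492 0.1024914 ] 0.014591937228436856 [-1.2696098   4.48044483  5.88467814]
0.04572412926718923 -1.4321054197731136
```

```bash
cat > circ.py <<'E'
import numpy as np,json,sys
# args: theta start/end list; state in circ.json = last cmd pos in tool frame rel wheel centre
H=lambda t:np.array([-45*np.cos(t),45*np.sin(t)])
try: st=json.load(open("circ.json"))
except: st={"p":(H(-1.395)+[.4,-1.5]).tolist()}
a,b,n=float(sys.argv[1]),float(sys.argv[2]),int(sys.argv[3]); hold=int(sys.argv[4]) if len(sys.argv)>4 else 0
p=np.array(st["p"]); out=[]
for t in list(np.linspace(a,b,n+1)[1:])+[b]*hold:
    d=np.round(H(t)-p,1); out+= [float(d[0]),float(d[1]),0,0,0,0]
print(out); st["p"]=(p+d).tolist(); json.dump(st,open("circ.json","w"))
E
rm -f circ.json
python3 circ.py -1.395 -3.6 12; python3 circ.py -3.6 -5.8 12
```

```text
[7.8, 0.8, 0, 0, 0, 0, 16.0, 1.6, 0, 0, 0, 0, 24.0, 3.9, 0, 0, 0, 0, 31.3, 7.7, 0, 0, 0, 0, 37.9, 12.7, 0, 0, 0, 0, 43.5, 18.8, 0, 0, 0, 0, 47.8, 25.8, 0, 0, 0, 0, 50.8, 33.5, 0, 0, 0, 0, 52.3, 41.6, 0, 0, 0, 0, 52.3, 49.9, 0, 0, 0, 0, 50.8, 58.0, 0, 0, 0, 0, 47.8, 65.7, 0, 0, 0, 0]
[-4.3, 7.0, 0, 0, 0, 0, -9.8, 13.2, 0, 0, 0, 0, -16.3, 18.2, 0, 0, 0, 0, -23.7, 21.9, 0, 0, 0, 0, -31.6, 24.2, 0, 0, 0, 0, -39.8, 25.1, 0, 0, 0, 0, -48.0, 24.5, 0, 0, 0, 0, -55.9, 22.3, 0, 0, 0, 0, -63.4, 18.8, 0, 0, 0, 0, -70.0, 13.9, 0, 0, 0, 0, -75.7, 7.9, 0, 0, 0, 0, -80.2, 1.0, 0, 0, 0, 0]
```

{"api": "send_rows", "payload": {
  "plan": [7.8, 0.8, 0, 0, 0, 0, 16.0, 1.6, 0, 0, 0, 0, 24.0, 3.9, 0, 0, 0, 0, 31.3, 7.7, 0, 0, 0, 0, 37.9, 12.7, 0, 0, 0, 0, 43.5, 18.8, 0, 0, 0, 0, 47.8, 25.8, 0, 0, 0, 0, 50.8, 33.5, 0, 0, 0, 0, 52.3, 41.6, 0, 0, 0, 0, 52.3, 49.9, 0, 0, 0, 0, 50.8, 58.0, 0, 0, 0, 0, 47.8, 65.7, 0, 0, 0, 0]
}}

```text
time: 16.35
tool_pos: [0.458, 0.1425, 0.1024]
orientation: [0.0, 0.018, 1.0, -0.001]
contact_force: [-1.8, -3.0, 10.5]
finger_gap: 0.0142
```

```bash
cat > ang.py <<'E'
from h import *
from workcell import *
s=read_state(); p=tostand(s["tool_pos"])-[0,100]; print(s["time"],"TCP",s["tool_pos"].round(4),"gap",s["finger_gap"],"F",s["contact_force"].round(1),"rel wheel",p.round(1),"r",np.hypot(*p).round(1),"ang",np.arctan2(p[1],p[0]).round(3))
E
python3 ang.py
```

```text
16.35 TCP [0.458  0.1425 0.1024] gap 0.01424442000700021 F [-1.8 -3.  10.5] rel wheel [-41.   17.3] r 44.5 ang 2.743
```

{"api": "send_rows", "payload": {
  "plan": [-4.3, 7.0, 0, 0, 0, 0, -9.8, 13.2, 0, 0, 0, 0, -16.3, 18.2, 0, 0, 0, 0, -23.7, 21.9, 0, 0, 0, 0, -31.6, 24.2, 0, 0, 0, 0, -39.8, 25.1, 0, 0, 0, 0, -48.0, 24.5, 0, 0, 0, 0, -55.9, 22.3, 0, 0, 0, 0, -63.4, 18.8, 0, 0, 0, 0, -70.0, 13.9, 0, 0, 0, 0, -75.7, 7.9, 0, 0, 0, 0, -80.2, 1.0, 0, 0, 0, 0]
}}

```text
time: 17.85
tool_pos: [0.5386, 0.1423, 0.1025]
orientation: [0.0, 0.018, 1.0, 0.001]
contact_force: [-1.8, 1.9, 8.5]
finger_gap: 0.0145
```

```bash
python3 ang.py; python3 circ.py -5.8 -6.48 5 2
```

```text
17.85 TCP [0.5386 0.1423 0.1025] gap 0.014513982259989493 F [-1.8  1.9  8.5] rel wheel [39.5 20. ] r 44.3 ang 0.468
[-2.4, -5.6, 0, 0, 0, 0, -4.1, -11.5, 0, 0, 0, 0, -5.0, -17.5, 0, 0, 0, 0, -5.0, -23.6, 0, 0, 0, 0, -4.3, -29.7, 0, 0, 0, 0, -4.3, -29.7, 0, 0, 0, 0, -4.3, -29.7, 0, 0, 0, 0]
```

{"api": "send_rows", "payload": {
  "plan": [-2.4, -5.6, 0, 0, 0, 0, -4.1, -11.5, 0, 0, 0, 0, -5.0, -17.5, 0, 0, 0, 0, -5.0, -23.6, 0, 0, 0, 0, -4.3, -29.7, 0, 0, 0, 0, -4.3, -29.7, 0, 0, 0, 0, -4.3, -29.7, 0, 0, 0, 0]
}}

```text
time: 18.73
tool_pos: [0.5432, 0.1201, 0.1025]
orientation: [0.001, 0.015, 1.0, 0.008]
contact_force: [2.0, 22.4, 1.9]
finger_gap: 0.0143
```

```bash
python3 ang.py
```

```text
18.725 TCP [0.5432 0.1201 0.1025] gap 0.014261807745084587 F [ 2.  22.4  1.9] rel wheel [44.9 -2. ] r 45.0 ang -0.045
```

```bash
for i in 0 1 2 3 4; do python3 circ.py $(python3 -c "print(-6.48+2.4*$i, -6.48+2.4*($i+1))") 12; done
```

```text
[-0.8, 8.9, 0, 0, 0, 0, 0.1, 17.9, 0, 0, 0, 0, 2.8, 26.5, 0, 0, 0, 0, 7.1, 34.3, 0, 0, 0, 0, 12.9, 41.2, 0, 0, 0, 0, 20.0, 46.7, 0, 0, 0, 0, 28.0, 50.8, 0, 0, 0, 0, 36.7, 53.2, 0, 0, 0, 0, 45.6, 53.8, 0, 0, 0, 0, 54.5, 52.6, 0, 0, 0, 0, 63.0, 49.7, 0, 0, 0, 0, 70.8, 45.1, 0, 0, 0, 0]
[6.6, -6.0, 0, 0, 0, 0, 12.0, -13.2, 0, 0, 0, 0, 15.8, -21.4, 0, 0, 0, 0, 17.9, -30.1, 0, 0, 0, 0, 18.3, -39.1, 0, 0, 0, 0, 16.8, -47.9, 0, 0, 0, 0, 13.7, -56.3, 0, 0, 0, 0, 8.9, -63.9, 0, 0, 0, 0, 2.7, -70.4, 0, 0, 0, 0, -4.7, -75.6, 0, 0, 0, 0, -12.9, -79.2, 0, 0, 0, 0, -21.7, -81.0, 0, 0, 0, 0]
[-9.0, -0.1, 0, 0, 0, 0, -17.8, 1.6, 0, 0, 0, 0, -26.1, 5.0, 0, 0, 0, 0, -33.6, 10.0, 0, 0, 0, 0, -39.9, 16.4, 0, 0, 0, 0, -44.8, 23.9, 0, 0, 0, 0, -48.2, 32.3, 0, 0, 0, 0, -49.8, 41.1, 0, 0, 0, 0, -49.6, 50.1, 0, 0, 0, 0, -47.6, 58.9, 0, 0, 0, 0, -44.0, 67.1, 0, 0, 0, 0, -38.8, 74.4, 0, 0, 0, 0]
[6.6, 6.1, 0, 0, 0, 0, 14.3, 10.8, 0, 0, 0, 0, 22.7, 13.9, 0, 0, 0, 0, 31.6, 15.2, 0, 0, 0, 0, 40.6, 14.8, 0, 0, 0, 0, 49.3, 12.6, 0, 0, 0, 0, 57.4, 8.7, 0, 0, 0, 0, 64.5, 3.3, 0, 0, 0, 0, 70.5, -3.5, 0, 0, 0, 0, 74.9, -11.3, 0, 0, 0, 0, 77.8, -19.8, 0, 0, 0, 0, 78.9, -28.7, 0, 0, 0, 0]
[-0.7, -9.0, 0, 0, 0, 0, -3.2, -17.6, 0, 0, 0, 0, -7.3, -25.6, 0, 0, 0, 0, -13.0, -32.6, 0, 0, 0, 0, -19.9, -38.3, 0, 0, 0, 0, -27.8, -42.6, 0, 0, 0, 0, -36.4, -45.2, 0, 0, 0, 0, -45.4, -46.0, 0, 0, 0, 0, -54.3, -45.0, 0, 0, 0, 0, -62.9, -42.3, 0, 0, 0, 0, -70.7, -37.9, 0, 0, 0, 0, -77.5, -32.1, 0, 0, 0, 0]
```

{"api": "send_rows", "payload": {
  "plan": [-0.8, 8.9, 0, 0, 0, 0, 0.1, 17.9, 0, 0, 0, 0, 2.8, 26.5, 0, 0, 0, 0, 7.1, 34.3, 0, 0, 0, 0, 12.9, 41.2, 0, 0, 0, 0, 20.0, 46.7, 0, 0, 0, 0, 28.0, 50.8, 0, 0, 0, 0, 36.7, 53.2, 0, 0, 0, 0, 45.6, 53.8, 0, 0, 0, 0, 54.5, 52.6, 0, 0, 0, 0, 63.0, 49.7, 0, 0, 0, 0, 70.8, 45.1, 0, 0, 0, 0]
}}

```text
time: 20.23
tool_pos: [0.4739, 0.1601, 0.1025]
orientation: [0.002, 0.018, 1.0, 0.001]
contact_force: [2.7, 1.9, 5.6]
finger_gap: 0.0144
```

```bash
python3 ang.py
```

```text
20.225 TCP [0.4739 0.1601 0.1025] gap 0.014413795195434 F [2.7 1.9 5.6] rel wheel [-25.8  35.5] r 43.9 ang 2.199
```

Opening as expected, at 2.20 rad.

{"api": "send_rows", "payload": {
  "plan": [6.6, -6.0, 0, 0, 0, 0, 12.0, -13.2, 0, 0, 0, 0, 15.8, -21.4, 0, 0, 0, 0, 17.9, -30.1, 0, 0, 0, 0, 18.3, -39.1, 0, 0, 0, 0, 16.8, -47.9, 0, 0, 0, 0, 13.7, -56.3, 0, 0, 0, 0, 8.9, -63.9, 0, 0, 0, 0, 2.7, -70.4, 0, 0, 0, 0, -4.7, -75.6, 0, 0, 0, 0, -12.9, -79.2, 0, 0, 0, 0, -21.7, -81.0, 0, 0, 0, 0]
}}

```text
time: 21.72
tool_pos: [0.4908, 0.0779, 0.1024]
orientation: [-0.0, 0.018, 1.0, 0.0]
contact_force: [-2.5, 3.2, 9.8]
finger_gap: 0.0144
```

{"api": "send_rows", "payload": {
  "plan": [-9.0, -0.1, 0, 0, 0, 0, -17.8, 1.6, 0, 0, 0, 0, -26.1, 5.0, 0, 0, 0, 0, -33.6, 10.0, 0, 0, 0, 0, -39.9, 16.4, 0, 0, 0, 0, -44.8, 23.9, 0, 0, 0, 0, -48.2, 32.3, 0, 0, 0, 0, -49.8, 41.1, 0, 0, 0, 0, -49.6, 50.1, 0, 0, 0, 0, -47.6, 58.9, 0, 0, 0, 0, -44.0, 67.1, 0, 0, 0, 0, -38.8, 74.4, 0, 0, 0, 0]
}}

```text
time: 23.22
tool_pos: [0.5341, 0.1496, 0.1025]
orientation: [0.002, 0.019, 1.0, -0.001]
contact_force: [1.6, -2.7, 7.1]
finger_gap: 0.0143
```

{"api": "send_rows", "payload": {
  "plan": [6.6, 6.1, 0, 0, 0, 0, 14.3, 10.8, 0, 0, 0, 0, 22.7, 13.9, 0, 0, 0, 0, 31.6, 15.2, 0, 0, 0, 0, 40.6, 14.8, 0, 0, 0, 0, 49.3, 12.6, 0, 0, 0, 0, 57.4, 8.7, 0, 0, 0, 0, 64.5, 3.3, 0, 0, 0, 0, 70.5, -3.5, 0, 0, 0, 0, 74.9, -11.3, 0, 0, 0, 0, 77.8, -19.8, 0, 0, 0, 0, 78.9, -28.7, 0, 0, 0, 0]
}}

```text
time: 24.72
tool_pos: [0.4533, 0.1255, 0.1024]
orientation: [0.001, 0.018, 1.0, 0.001]
contact_force: [1.0, 2.6, 7.3]
finger_gap: 0.0144
```

{"api": "send_rows", "payload": {
  "plan": [-0.7, -9.0, 0, 0, 0, 0, -3.2, -17.6, 0, 0, 0, 0, -7.3, -25.6, 0, 0, 0, 0, -13.0, -32.6, 0, 0, 0, 0, -19.9, -38.3, 0, 0, 0, 0, -27.8, -42.6, 0, 0, 0, 0, -36.4, -45.2, 0, 0, 0, 0, -45.4, -46.0, 0, 0, 0, 0, -54.3, -45.0, 0, 0, 0, 0, -62.9, -42.3, 0, 0, 0, 0, -70.7, -37.9, 0, 0, 0, 0, -77.5, -32.1, 0, 0, 0, 0]
}}

```text
time: 26.22
tool_pos: [0.5286, 0.0891, 0.1024]
orientation: [-0.0, 0.018, 1.0, -0.001]
contact_force: [-3.4, -1.5, 11.6]
finger_gap: 0.0143
```

```bash
python3 ang.py; python3 circ.py 5.52 6.2 4 3
```

```text
26.225 TCP [0.5286 0.0891 0.1024] gap 0.014331680552837229 F [-3.4 -1.5 11.6] rel wheel [ 31.5 -33.5] r 46.0 ang -0.817
[-4.8, 6.0, 0, 0, 0, 0, -8.6, 12.6, 0, 0, 0, 0, -11.1, 19.8, 0, 0, 0, 0, -12.4, 27.4, 0, 0, 0, 0, -12.4, 27.4, 0, 0, 0, 0, -12.4, 27.4, 0, 0, 0, 0, -12.4, 27.4, 0, 0, 0, 0]
```

{"api": "send_rows", "payload": {
  "plan": [-4.8, 6.0, 0, 0, 0, 0, -8.6, 12.6, 0, 0, 0, 0, -11.1, 19.8, 0, 0, 0, 0, -12.4, 27.4, 0, 0, 0, 0, -12.4, 27.4, 0, 0, 0, 0, -12.4, 27.4, 0, 0, 0, 0, -12.4, 27.4, 0, 0, 0, 0]
}}

```text
time: 27.1
tool_pos: [0.5429, 0.1166, 0.1025]
orientation: [0.001, 0.018, 1.0, -0.0]
contact_force: [-0.7, -0.2, 8.4]
finger_gap: 0.0146
```

```bash
python3 ang.py; python3 snap.py 8 wrist,side
```

```text
27.1 TCP [0.5429 0.1166 0.1025] gap 0.014637033123438281 F [-0.7 -0.2  8.4] rel wheel [44.8 -5.5] r 45.1 ang -0.123
27.2 [0.5429 0.1166 0.1024] [ 6.000e-04  1.810e-02  9.998e-01 -4.000e-04] [ 0.21  0.43 -0.07  1.07 -0.    0.25] [-0.3 -0.4  7.6] 0.014553463063846696
```

View pics/wrist8.png

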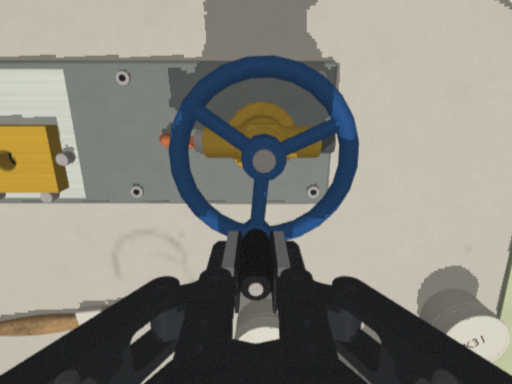

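```bash
python3 - <<'E'
from h import *
from scipy.optimize import least_squares
w=np.array([(.5049,.0777),(.458,.1425),(.5386,.1423),(.4739,.1601),(.4908,.0779),(.5341,.1496),(.4533,.1255),(.5286,.0891),(.5429,.1166),(.5432,.1201)])
for n in (9,10):
  f=least_squares(lambda p:np.hypot(*(w[:n]-p[:2]).T)-p[2],[.498,.123,.045]); print(f.x.round(4),(f.fun*1e3).round(2))
C=f.x[:2]; sx=np.radians(87.95-90)
for p in [(.5432,.1201),(.5432,.1198),(.5429,.1166)]:
  d=np.array(p)-C; print(np.arctan2(d[1],d[0])-sx)
E
```

```text
[0.4982 0.1223 0.045 ] [ 0.05  0.01  0.01 -0.06 -0.02  0.04  0.03 -0.05 -0.01]
[0.4982 0.1223 0.045 ] [ 0.05  0.01  0.02 -0.06 -0.02  0.05  0.03 -0.05 -0.01 -0.02]
-0.01283779916799601
-0.01949281001774139
-0.0908960060710332
```

{"api": "send_rows", "payload": {
  "plan": [0, 2, 0, 0, 0, 0, 0, 4, 0, 0, 0, 0, 0, 4, 0, 0, 0, 0, 0, 4, 0, 0, 0, 0]
}}

```text
time: 27.7
tool_pos: [0.5432, 0.1198, 0.1025]
orientation: [0.001, 0.018, 1.0, -0.001]
contact_force: [0.6, -2.6, 8.0]
finger_gap: 0.0141
```

```bash
cat > ang2.py <<'E'
from h import *
from workcell import *
s=read_state(); p=s["tool_pos"]-.019*Rt(s).as_matrix()[:,2]; d=p[:2]-[.4982,.1223]
print(s["time"],s["tool_pos"].round(4),"F",s["contact_force"].round(1),"r",np.hypot(*d).round(4),"ang",(np.arctan2(d[1],d[0])-(SY-np.pi/2)).round(4))
E
python3 ang2.py
```

```text
27.7 [0.5432 0.1198 0.1025] F [ 0.6 -2.6  8. ] r 0.045 ang -0.0184
```

{"api": "send_rows", "payload": {
  "plan": [0, 0.7, 0, 0, 0, 0, 0, 0.7, 0, 0, 0, 0, 0, 0.7, 0, 0, 0, 0, 0, 0.7, 0, 0, 0, 0]
}}

```text
time: 28.2
tool_pos: [0.5432, 0.1203, 0.1024]
orientation: [0.001, 0.018, 1.0, -0.001]
contact_force: [0.4, -2.3, 8.8]
finger_gap: 0.0142
```

```bash
python3 ang2.py
```

```text
28.2 [0.5432 0.1203 0.1024] F [ 0.4 -2.3  8.8] r 0.0451 ang -0.0075
```

Good. Last checks in the camera: the handle's direction and the plate.

```bash
python3 snap.py 9 wrist,side; python3 m2.py side9; python3 - <<'E'
from h import *
a=load("wrist9")["pixels"]; b=cv2.resize(load("side9")["pixels"][120:264,190:320],(390,432),interpolation=cv2.INTER_CUBIC)
o=np.zeros((432,800,3),np.uint8); o[:307,:410]=cv2.resize(a,(410,307)); o[:,410:]=b; cv2.imwrite("pics/f9.png",o)
E
```

```text
28.3 [0.5432 0.1203 0.1025] [ 7.000e-04  1.850e-02  9.998e-01 -1.300e-03] [ 0.22  0.44 -0.06  1.07 -0.    0.26] [-0.1 -2.4  8.5] 0.014136557478367935
plate [ 0.5168 -0.0901] [0.0287 0.0179] 59.87 rel home mm [ 11.1 -23. ]
stand extents rel home [ -1.3 -35.4] [21.8 -6.2]
```

View pics/f9.png

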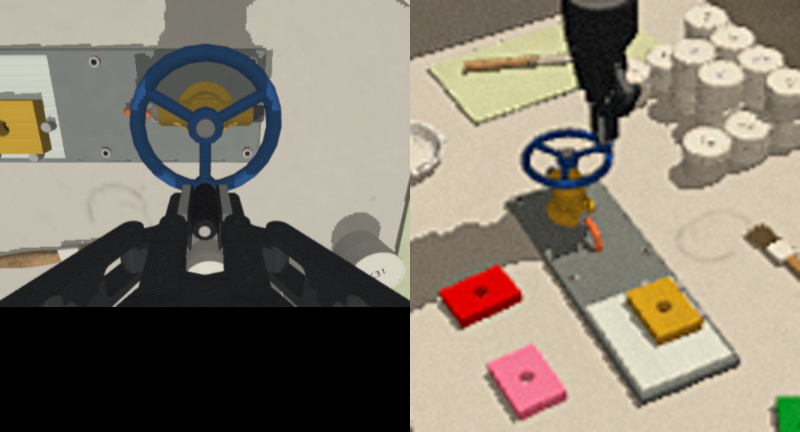

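The handle's spoke points along the stand's +x (hub (205,128), handle (204,232) in the left panel). The brass plate is still in the corner of the pins, and the bystanders in view haven't moved.

```bash
python3 -c "
from workcell import *
print(sign_off())"
```

```text
the job is handed in; nothing more can be done
None
```

I pushed the plate home, closed the valve onto its stop, opened it two full turns, and handed in at about 28 s of the 72 s allowed. The gripper was still holding the black handle at 60 N.

- **Plate:** I pushed it in +y, then +x, +y and +x again. It stopped firmly against the pins, at about 9–13 N in x and 19 N in y. Seen from above afterwards, it was 0.4 mm from home and square to within about 0.3°, touching all three pins.
- **Valve:** The wheel came up hard against the closed stop at about 22 N, with the handle pointing along the stand's +x. After two turns back, the handle measured −0.008 rad in the same frame. The stop itself had read −0.013 to −0.019 under load, so I expect the setting to be within about 0.02 rad of two turns. The last wrist picture shows the handle's spoke along +x.
- **Bystanders and look-alikes:** I never touched the tin, brush or dish, nor the red, pink or green plates.

**Checks that disagreed or failed:**
- The side and wrist cameras placed the stand about 3 mm apart. I went by the wrist view and by contact, and took the wheel centre from a circle fitted to the arm's own readings (within 0.1 mm).
- An automatic measurement of the plate in the last side image failed because it picked out only part of it. In that picture the plate looks home, and nothing touched it after the check from above.

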